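# Lock the clamp cap over the doublet on the centring turntable

## Robot

A 6-joint arm with a two-finger parallel gripper is mounted at the origin on the work surface. World frame = base frame: x ahead of the robot, y to its left, z up, the work surface at z = 0. Lengths are in mm, angles in degrees, forces in N, time in s.
With the tool pointing down it reaches from about 350 to 850 mm from the base axis. Payload 8.1 kg.
Tool frame: the origin (TCP) lies midway between the tips of the shut fingers; the grasp point (between the pads) lies 19 mm behind it (r.pinch_z is the distance from the TCP to the grasp point, in mm); z points along the fingers, y is the line along which they close (so a half turn about z gives the same grasp; the last joint's range is limited). The gripper opens to 85 mm and grips with 20 to 120 N. Pads are 22 mm wide; open, the fingers measure 114 mm over their backs; the gripper's body (76 mm by 85 mm) begins 54 mm behind the grasp point. The pads swing forward as they close: fully open they stand 13 mm farther back than shut.
Start: joints at [71.368, 7.471, 85.268, -0, 87.261, -4.893], TCP at [142.483, 582.841, 231.292] pointing down, gripper open.
Joint ranges: [-169.43, 169.43], [-51.17, 129.36], [1.28, 143.12], [-76.62, 256.62], [0, 156.53], [-152.29, 152.29]. Speed limits (degrees/s): [136.94, 136.94, 159.86, 180, 180, 180].

## Interface

Orientations are given as [roll, pitch, yaw] about the fixed x, y, z axes, in that order (R = Rz(yaw) Ry(pitch) Rx(roll)).
In Python, from bench import sensors, optics, job, r gives the robot as it stands.
- The arm moves only by the tool play_rows, never from a script. Its argument "motion" is a list that holds one entry, the list of rows, each a list of 6 numbers: the shift along the tool's x, y, z in cm, then the turn, a rotation vector about the tool's x, y, z in degrees. In form: [[[x, y, z, ax, ay, az], ...]]. A call has 1 to 5 rows; each row is the pose to reach, as a shift and turn from the pose commanded when the call began, along the tool's axes at that moment; what a row does not reach only later rows make up. A row lasts 1/10 s, in which the tool goes at most 50 mm and 8.59 degrees, less where a joint would pass 70% of its speed; a pose out of reach is approached as far as the arm can. A call with a gripper value outside its range is refused whole. "jaw" is the opening, from 0 (shut) to 1 (fully open), set as the call begins (left out, the last holds). The fingers move at their own pace and stop on an object; "squeeze" is the grip in N (left out, the last holds). Time passes only in rows, so rows that repeat a pose let the fingers close. It gives the time, the measured TCP pose, the force, the opening and the grip force at its end, in the units of the state.
- sensors.sense(): the state, without advancing time (a new reading comes with each control period).
- optics.snapshot(name): name is "scene" or "side" or "wrist"; returns a dict with "pixels" (400x640x3 uint8, red, green, blue), "mtx" (3x3 intrinsics, pixels), "R" (3x3) and "t" (3): a world point X has camera coordinates R X + t; the wrist camera has in their place "T_tool_cam" (4x4, takes a point from camera to tool coordinates, whose origin is the TCP and whose axes are the flange's). Camera axes: x right, y down, z forward; pixel columns grow to the right and rows downward; lengths in mm; the calibration is good to about 2 mm. A picture is of the moment at which its call begins: read the wrist's pose just before it. There is no depth.
- job.hand_in(): hands the job in; it is judged then, once.
The state is a dict: "time": time; "joint_pos": joint angles; "qd": joint speeds; "joint_efforts": joint torques, N m; "tool_pos": TCP position; "tcp_rot": TCP orientation; "ft_force": force on the tool from outside, world axes, zero at the start; "wrist_torque": the same for the moment, N m; "finger_gap": finger opening in mm; "grip_force": force on a finger pad.
Only numpy, scipy, OpenCV 4.12 (cv2) and the standard library are available. Lean on these libraries where they do the work, as an engineer would, in place of code of your own. Each camera call takes 0.05 s, during which the arm holds its last target. There are 200 camera calls.

## Task

Take the clamp cap by its blue bridge handle, lower it level over the doublet so that its two lugs drop through the notches of the turntable's collar, then twist it clockwise (seen from above) until the ramps pull it firmly tight, and let go. Make it snug enough to stay clamped, but do not wrench it or force it against the collar, for the glass chips; leave the dresser, blocking ring and lens blank where they are.

Things in the scene. Friction and masses are not known exactly. Their poses are not given: they have to be found in the camera images.
- cap_grip (a point): Centre of the blue handle bar of the loose clamp cap (0.28 to 0.42 kg), on the cap's axis, 60 mm above its bottom. Bar 66 mm long (point x), 14 mm wide (y), 18 mm tall; z up. Posts at its ends, 25 to 33 mm from the centre. Below, an open ring skirt of dark steel, 66 mm outside, 52 mm inside, 30 mm tall. A half turn gives the same cap. It starts upright on the bench.
- cap_lug (a point): Tip of one of the cap's two round brass lugs: pins 8 mm in diameter that stick out of the skirt along +x and -x (in line with the handle bar) to 41 mm from the axis, their centres 6 mm above the cap's bottom.
- turntable: Fixed, locked aluminium centring turntable, 176 mm across; origin at the centre of its underside on the bench, z up. Inside its collar the doublet lies in a 63 mm brass cell on a stiff sprung seat (50 N per mm). The cell's top is 60 to 64 mm above the bench, varying with the doublet's thickness; the lens dome rises 6 mm more, within the cap's ring.
- collar (a point): Centre of the top of the turntable's round collar (104 mm outside, top 82 mm above the bench) with its 70 mm opening: the cap's skirt has 2 mm to spare all round. Cap dropped in and resting on the cell: bar centre 120 to 124 mm above the bench; lugs still on top of the rim: 142 mm. The glass chips if the cap is pressed or pulled against the collar with more than 40 N.
- notch (a point): One of the two notches in the rim of the opening for the lugs, at +x (the other is at -x), 39 mm from the axis, at rim height; 14 mm wide, reaching 43 mm from the axis; a red patch lies just outside each. Lowered through them, the lugs can turn only clockwise seen from above; the other way is blocked.
- ramp (a point): A point under the rim, where the ramps run clockwise from the notches, falling 6 mm per rad. The lugs bite 0.4 to 1.15 rad from the notches, depending on the doublet; from there the cap is drawn down (under 1 mm) and the moment about the axis climbs within 0.1 to 0.2 rad. Tight is 0.8 N m (0.5 to 1.1); friction then holds it. A hand that holds the cap up or presses hard adds force: follow it down.
- dresser: Brass diamond dresser lying on the bench, 113 mm long, 16 mm thick; origin on the bench under its middle, x along it to the tip. Leave alone.
- blocking_ring: White ceramic blocking ring, 70 mm outside, 50 mm hole, 16 mm tall, flat on the bench; origin at the centre of its underside. Leave alone.
- lens_blank: Silvery spectacle lens blank, 70 mm disc, 11 mm tall, flat on the bench; origin at the centre of its underside. Leave alone.
Not all that is in view belongs to the job. Of the things that look like the part that bears cap_grip, take the one that is farthest to the robot's left at the start.

How it is judged (in metres and radians):
On the way:
1. the cap stands level on the doublet with its lugs through the notches (z of cap_grip in the frame of turntable below 0.129 m and horizontal distance between cap_grip and turntable below 0.005 m and angle between cap_grip's own z axis and vertical below 0.08 rad and angle between the x axis of cap_grip and the x axis of turntable, either way round below 0.3 rad), for 0.1 s.
At the end, for the whole second after the job is handed in: The cap is released and at rest, level within 3 degrees and centred within 4 mm in the collar, its lugs turned at least 0.35 rad away from the notches under the ramps and its bar's centre below 126 mm, and the ramps hold it down with more than 8 N (contact force between cap and turntable above 8 N and z of cap_grip in the frame of turntable below 0.126 m and horizontal distance between cap_grip and turntable below 0.004 m and angle between cap_grip's own z axis and vertical below 0.05 rad and angle between the x axis of cap_grip and the x axis of turntable, either way round above 0.35 rad and linear speed of cap below 0.01 m/s); the robot touches nothing.
It fails at once if the cap is forced against the collar with more than 40 N (overtightened or rammed) (contact force between cap and turntable above 40 N).
It fails at once if a bystander (dresser, blocking ring, lens blank) is moved by more than 15 mm (distance of any of dresser, blocking_ring, lens_blank from where it was at the start of the episode above 0.015 m).
It also fails if it takes over 67 s, if anything falls off the work surface, if the arm or the gripper's body presses on something with over 40 N, if the wrist force passes 120 N, or if a joint passes its speed limit or range.

## Working session

There is one attempt and no reset: what is moved stays moved. The work goes in short steps, Python scripts to look and compute and a tool call to move; the robot and the scene stay as the last step left them, time stands still between calls to the robot, and variables do not carry over. Pictures are saved under pics/ and viewed, at most 10 in all, crops included, and the job is handed in when it is done.

Besides the shell and the picture viewer there is one more tool, called after ">>>" in YAML: its name, and indented under it one key for each argument. play_rows: Moves the arm, as the interface text tells. Its arguments: {"type":"object","properties":{"motion":{"type":"array","items":{"type":"array","items":{"type":"array","items":{"type":"number"}}}},"jaw":{"type":"number"},"squeeze":{"type":"number"}},"required":["motion"]}

```bash
mkdir -p pics; cat > h.py <<'E'
from bench import sensors, optics, job, r
import numpy as np, cv2, pickle
def snap(n,f):
    s=optics.snapshot(n); pickle.dump(s,open(f'pics/{f}.pkl','wb'))
    cv2.imwrite(f'pics/{f}.png',cv2.cvtColor(s['pixels'],cv2.COLOR_RGB2BGR)); return s
def ray(s,u,v):
    d=s['R'].T@np.linalg.inv(s['mtx'])@np.array([u,v,1.]); return -s['R'].T@s['t'],d
def plane(s,u,v,z):
    o,d=ray(s,u,v); return o+d*(z-o[2])/d[2]
E
python3 - <<'E'
from h import *
a=snap('scene','sc');b=snap('side','si');w=sensors.sense();print(w)
cv2.imwrite('pics/both.png',cv2.cvtColor(np.vstack([a['pixels'],b['pixels']]),cv2.COLOR_RGB2BGR)[:, :])
for s in (a,b): print(-s['R'].T@s['t'],s['mtx'][0,0])
E
```

```text
{'time': 0.1, 'joint_pos': array([ 7.13682109e+01,  7.51015783e+00,  8.53235636e+01, -4.96509092e-04,
        8.72621202e+01, -4.89313178e+00]), 'qd': array([-0.01120891, -0.09766531, -0.15034089,  0.05365767, -0.04712932,
        0.01975765]), 'joint_efforts': array([ 1.40347416e-03, -5.70953536e+01, -5.01939690e+01, -1.32563032e-04,
        8.20616609e-03,  1.59380426e-05]), 'tool_pos': array([142.31791078, 582.36222281, 230.35081261]), 'tcp_rot': array([-1.79904465e+02, -7.68095725e-03,  1.66261360e+02]), 'ft_force': array([-0.50878279,  0.14078151, -0.11205236]), 'wrist_torque': array([-0.02471738,  0.05634223, -0.00136324]), 'grip_force': 0.0, 'finger_gap': 85.26446311156381}
[1157.16817365 -117.68369988  674.07174135] 388.0923510313878
[ 215.35533479 -705.72923378  839.11287002] 504.2326883900403
```

View pics/sc.png

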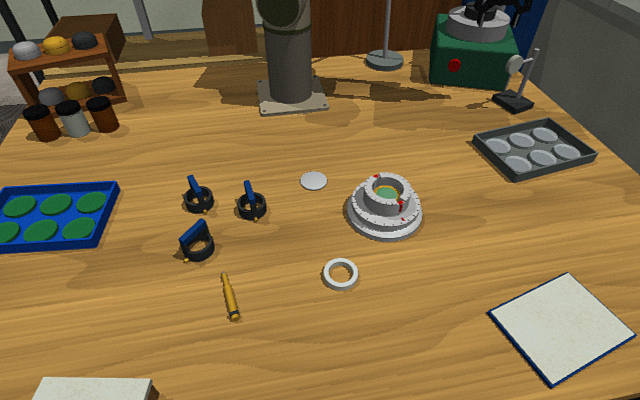

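View pics/si.png

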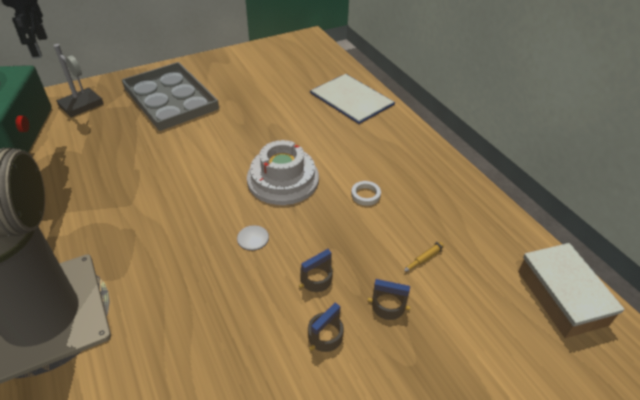

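The scene view shows three caps with blue bars at about (198,195), (251,200) and (195,240). The collar is at (388,190), with red patches at (376,176) and (400,204). The scene camera looks back at the robot, so image right is +y, and the cap near (251,200) should be the target. I'll measure it.

```bash
cat >> h.py <<'E'
def blobs(img,kind,roi=None,amin=15):
    h=cv2.cvtColor(img,cv2.COLOR_RGB2HSV)
    if kind=='blue': m=cv2.inRange(h,(105,120,40),(130,255,255))
    else: m=cv2.inRange(h,(0,150,90),(7,255,255))|cv2.inRange(h,(173,150,90),(180,255,255))
    n,l,st,c=cv2.connectedComponentsWithStats(m)
    return [(st[i,4],c[i],l==i) for i in range(1,n) if st[i,4]>=amin]
def tri(s1,p1,s2,p2):
    P=[s['mtx']@np.c_[s['R'],s['t']] for s in (s1,s2)]
    X=cv2.triangulatePoints(P[0],P[1],np.array(p1,float).reshape(2,1),np.array(p2,float).reshape(2,1)); return (X[:3]/X[3]).ravel()
E
python3 - <<'E'
from h import *
for n in ('sc','si'):
    s=pickle.load(open(f'pics/{n}.pkl','rb'))
    for k,z in (('blue',60),('red',82)):
        for a,c,m in blobs(s['pixels'],k,amin=5):
            if a>1500: continue
            ys,xs=np.nonzero(m); q=np.array([plane(s,x,y,z)[:2] for x,y in zip(xs,ys)])
            w,v=np.linalg.eigh(np.cov(q.T)); print(n,k,a,c.round(1),plane(s,*c,z).round(1),np.degrees(np.arctan2(v[1,1],v[0,1])).round(1))
E
```

```text
sc blue 17 [470.    0.7] [-595.4  919.1   60. ] 113.8
sc blue 24 [521.5   2. ] [-537.9 1146.5   60. ] 148.7
sc blue 944 [528.4  26.2] [-269.4 1016.3   60. ] 141.0
sc blue 99 [510.   10.7] [-444.8 1035.3   60. ] 149.4
sc blue 12 [520.7  68. ] [ 61.1 783.3  60. ] 137.9
sc blue 147 [194.8 185.7] [ 461.5 -280.7   60. ] -159.1
sc blue 152 [249.5 192.3] [ 506.4 -158.    60. ] -171.1
sc blue 302 [192.3 232. ] [ 602.7 -279.6   60. ] 141.9
sc blue 561 [550.3 343.5] [950.  302.9  60. ] 75.0
sc red 22 [455.3  60.4] [ 10.6 562.6  82. ] 45.9
sc red 9 [375.2 175.6] [526.2 130.   82. ] 90.5
sc red 23 [400.3 204.2] [624.1 156.7  82. ] 161.2
sc red 5 [402.2 218.8] [664.7 146.7  82. ] -162.8
si blue 51 [313.8 259.5] [ 502.3 -154.9   60. ] -171.3
si blue 70 [390.5 284.8] [ 603.3 -273.9   60. ] 138.7
si blue 136 [324.7 316.6] [ 460.9 -278.4   60. ] -159.7
si red 62 [ 18.8 120.5] [ 35.7 557.6  82. ] 84.6
```

```bash
cat >> h.py <<'E'
from scipy.spatial.transform import Rotation as Ro
def rel(x,y,z,yaw):
    w=sensors.sense(); A=Ro.from_euler('xyz',w['tcp_rot'],degrees=True); B=Ro.from_euler('xyz',[180,0,yaw],degrees=True)
    print('row',(A.inv().apply(np.array([x,y,z])-w['tool_pos'])/10).round(2),(A.inv()*B).as_rotvec(degrees=True).round(2))
def st():
    w=sensors.sense()
    for k in ('time','tool_pos','tcp_rot','ft_force','wrist_torque','finger_gap','grip_force','joint_pos'): print(k,np.round(w[k],2))
E
python3 -c "
from h import *
rel(560,143,300,195)"
```

```text
row [-51.01 -32.77  -6.92] [ -0.09  -0.03 -28.74]
```

>>> play_rows:
  motion:
    - [[-51,-32.8,-6.9,0,0,-28.7],[-51,-32.8,-6.9,0,0,-28.7],[-51,-32.8,-6.9,0,0,-28.7],[-51,-32.8,-6.9,0,0,-28.7],[-51,-32.8,-6.9,0,0,-28.7]]
  jaw: 1

```text
time: 0.6
tool_pos: [309.1, 406.8, 258.5]
tcp_rot: [-180.0, -0.0, -164.8]
ft_force: [1.8, 0.9, 0.4]
finger_gap: 85.1
grip_force: 0.0
```

```bash
python3 -c "
from h import *
rel(560,143,300,195)"
```

```text
row [-17.32 -32.03  -4.15] [-0.02 -0.03  0.16]
```

>>> play_rows:
  motion:
    - [[-17.2,-31.6,-4.1,0,0,0],[-17.2,-31.6,-4.1,0,0,0],[-17.2,-31.6,-4.1,0,0,0],[-17.2,-31.6,-4.1,0,0,0],[-17.2,-31.6,-4.1,0,0,0]]

```text
time: 1.1
tool_pos: [480.3, 226.6, 287.0]
tcp_rot: [180.0, -0.0, -165.0]
ft_force: [0.4, 0.7, 0.2]
finger_gap: 85.7
grip_force: 0.0
```

```bash
python3 -c "
from h import *
rel(560,143,300,195)"
```

```text
row [ -5.54 -10.13  -1.3 ] [ 0.01 -0.02 -0.04]
```

>>> play_rows:
  motion:
    - [[-5.4,-9.8,-1.3,0,0,0],[-5.4,-9.8,-1.3,0,0,0],[-5.4,-9.8,-1.3,0,0,0],[-5.4,-9.8,-1.3,0,0,0],[-5.4,-9.8,-1.3,0,0,0]]

```text
time: 1.6
tool_pos: [556.2, 148.2, 299.4]
tcp_rot: [180.0, -0.1, -165.1]
ft_force: [-0.3, 0.1, 0.7]
finger_gap: 85.1
grip_force: 0.0
```

```bash
cat >> h.py <<'E'
def wsnap(f):
    w=sensors.sense(); s=optics.snapshot('wrist'); T=s['T_tool_cam']
    Rw=Ro.from_euler('xyz',w['tcp_rot'],degrees=True).as_matrix()
    Rc=Rw@T[:3,:3]; tc=Rw@T[:3,3]+w['tool_pos']
    s['R']=Rc.T; s['t']=-Rc.T@tc; pickle.dump(s,open(f'pics/{f}.pkl','wb'))
    cv2.imwrite(f'pics/{f}.png',cv2.cvtColor(s['pixels'],cv2.COLOR_RGB2BGR)); return s
E
python3 -c "
from h import *
st(); s=wsnap('w1'); print(-s['R'].T@s['t'], s['T_tool_cam'].round(2))
for a,c,m in blobs(s['pixels'],'red',amin=20): print(a,c.round(1),plane(s,*c,82).round(1))
"
```

```text
time 1.6
tool_pos [556.24 148.16 299.4 ]
tcp_rot [ 1.7996e+02 -8.0000e-02 -1.6505e+02]
ft_force [-0.31  0.06  0.69]
wrist_torque [ 0.07 -0.01 -0.02]
finger_gap 85.09
grip_force 0.0
joint_pos [ 9.790e+00  2.710e+00  8.326e+01  3.000e-02  9.411e+01 -9.516e+01]
[474.35658309 126.04225801 441.36665025] [[ 0.0000e+00 -9.5000e-01 -3.3000e-01  8.5010e+01]
 [ 1.0000e+00  0.0000e+00  0.0000e+00 -1.4000e-01]
 [-0.0000e+00 -3.3000e-01  9.5000e-01 -1.4185e+02]
 [ 0.0000e+00  0.0000e+00  0.0000e+00  1.0000e+00]]
89 [311.7 124.2] [520.7 131.   82. ]
65 [315.4 212. ] [612.2 159.2  82. ]
```

View pics/w1.png

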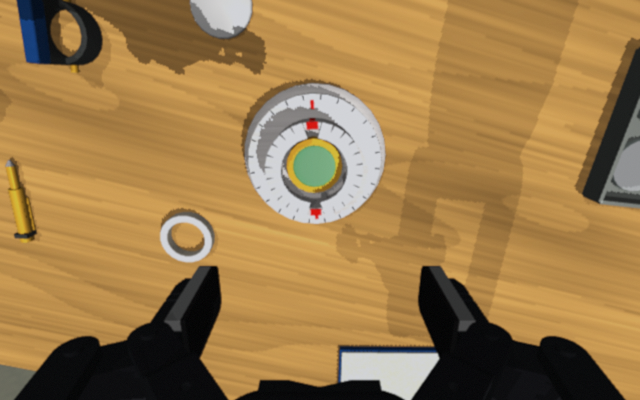

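The wrist view shows the collar at about (314,165), with red patches at (312,124) and (316,212). There is also a separate red mark on the dial at (312,105). I'll zoom in on it.

```bash
python3 -c "
from h import *
s=pickle.load(open('pics/w1.pkl','rb'))
c=s['pixels'][75:235,235:395]; cv2.imwrite('pics/c1.png',cv2.cvtColor(cv2.resize(c,(600,600),interpolation=cv2.INTER_CUBIC),cv2.COLOR_RGB2BGR))
h=cv2.cvtColor(s['pixels'],cv2.COLOR_RGB2HSV)
for n,lo,hi,z in (('yellow',(15,120,80),(35,255,255),62),('green',(40,40,60),(90,255,255),62)):
    m=cv2.inRange(h,lo,hi); m[:80]=0;m[230:]=0;m[:,:250]=0;m[:,390:]=0
    p=cv2.findNonZero(m); e=cv2.minEnclosingCircle(p); print(n,e,plane(s,*e[0],z).round(1))
for a,c,m in blobs(s['pixels'],'red',amin=20):
    ys,xs=np.nonzero(m); print(xs.min(),xs.max(),ys.min(),ys.max()); q=np.array([plane(s,x,y,82)[:2] for x,y in zip(xs,ys)]); d=q-[566.4,145.1]; u=np.array([np.cos(.298),np.sin(.298)]); print('radial',np.sort(d@u)[[0,-1]].round(1))
"
```

```text
yellow ((319.5, 154.5), 101.88483428955078) [553.  147.9  62. ]
green ((313.8740539550781, 165.9580078125), 20.748001098632812) [567.1 145.3  62. ]
307 317 119 128
radial [-53.  -43.8]
311 320 209 217
radial [44.2 53.9]
```

View pics/c1.png

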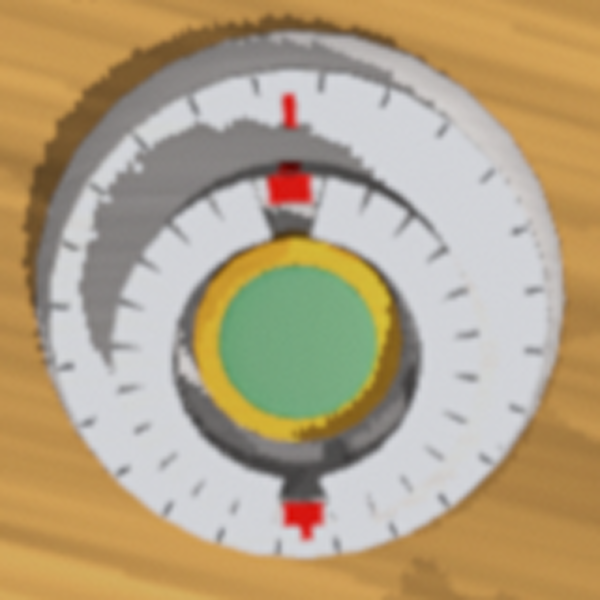

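The crop shows the patches centred near (312.3,125.7) and (315.9,212.2), with the lens centred at (313.9,166). That puts the collar at about (567.2,145.3), with the notch axis at about 17°. Next I go over the cap.

```bash
python3 -c "
from h import *
s=pickle.load(open('pics/w1.pkl','rb'))
a=plane(s,312.3,125.7,82);b=plane(s,315.9,212.2,82);print(a,b,(a+b)/2,np.degrees(np.arctan2(*(b-a)[1::-1])))
rel(496,-156,287,189)"
```

```text
[522.07053689 132.02427735  82.        ] [612.32092962 159.70787355  82.        ] [567.19573326 145.86607545  82.        ] 17.052982080556127
row [ 13.69 -27.88   1.25] [ 0.03 -0.06  6.01]
```

>>> play_rows:
  motion:
    - [[13.7,-27.9,1.3,0,0,6],[13.7,-27.9,1.3,0,0,6],[13.7,-27.9,1.3,0,0,6],[13.7,-27.9,1.3,0,0,6],[13.7,-27.9,1.3,0,0,6]]

```text
time: 2.15
tool_pos: [507.5, -97.1, 289.6]
tcp_rot: [180.0, 0.0, -170.9]
ft_force: [1.4, 0.2, 0.0]
finger_gap: 85.8
grip_force: 0.0
```

>>> play_rows:
  motion:
    - [[0,-7,0,0,0,0],[0,-7,0,0,0,0],[0,-7,0,0,0,0],[0,-7,0,0,0,0],[0,-7,0,0,0,0]]

```text
time: 2.65
tool_pos: [519.4, -164.6, 289.6]
tcp_rot: [180.0, 0.0, -170.9]
ft_force: [0.4, 0.3, -0.1]
finger_gap: 85.2
grip_force: 0.0
```

```bash
python3 -c "
from h import *
st(); s=wsnap('w2'); print(-s['R'].T@s['t'])
for a,c,m in blobs(s['pixels'],'blue',amin=100):
    ys,xs=np.nonzero(m); r=cv2.minAreaRect(cv2.findNonZero(m.astype(np.uint8)))
    print(a,c.round(1),r,plane(s,*c,69).round(1),plane(s,*r[0],69).round(1))
"
```

```text
time 2.65
tool_pos [ 519.37 -164.6   289.63]
tcp_rot [ 1.7997e+02  1.0000e-02 -1.7091e+02]
ft_force [ 0.42  0.3  -0.07]
wrist_torque [ 0.04 -0.01 -0.03]
finger_gap 85.17
grip_force 0.0
joint_pos [-2.3000e+01 -2.0800e+00  8.9080e+01  3.0000e-02  9.3010e+01 -1.2208e+02]
[ 435.48099634 -178.30631299  431.47296851]
4359 [29.1 69.8] ((23.499996185302734, 67.49998474121094), (46.99999237060547, 134.99996948242188), 0.0) [ 475.1 -457.6   69. ] [ 473.8 -462.8   69. ]
1056 [212.9  82.2] ((213.38845825195312, 81.74154663085938), (69.55305480957031, 17.789798736572266), 73.7798080444336) [ 458.1 -280.3   69. ] [ 457.7 -279.9   69. ]
766 [327.4 143.9] ((327.5, 144.0), (62.0, 13.0), 90.0) [ 500.5 -158.8   69. ] [ 500.6 -158.7   69. ]
697 [209.3 211.6] ((209.5908660888672, 211.75497436523438), (14.03813362121582, 57.5221061706543), 51.95296096801758) [ 596.1 -275.9   69. ] [ 596.2 -275.6   69. ]
106 [628.  387.7] ((627.6683349609375, 387.68316650390625), (4.875682353973389, 23.084861755371094), 84.2894058227539) [762.9 297.6  69. ] [762.9 297.1  69. ]
```

View pics/w2.png

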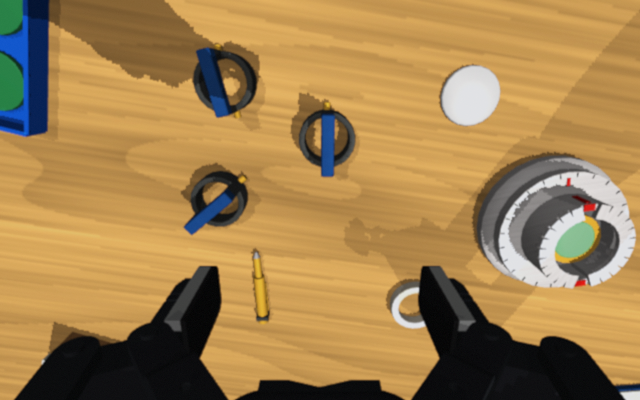

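The target cap's bar is vertical in the image at (327,144), spanning rows 113 to 174. I'll refine it and then descend.

```bash
python3 -c "
from h import *
print(r.pinch_z)
s=pickle.load(open('pics/w2.pkl','rb'))
m=[b for b in blobs(s['pixels'],'blue',amin=100) if b[0]==766][0][2]
ys,xs=np.nonzero(m); f=np.polyfit(ys,xs,1); y0,y1=ys.min()-.5,ys.max()+.5
a=plane(s,np.polyval(f,y0),y0,69);b=plane(s,np.polyval(f,y1),y1,69)
print(y0,y1,a,b,np.linalg.norm(b-a),(a+b)/2,np.degrees(np.arctan2(*(b-a)[1::-1])))
for y in range(y0.astype(int)+1,int(y1)+1,4): print(y,xs[ys==y].min(),xs[ys==y].max(),s['pixels'][y,327],end=' ')
print()
rel(501,-158.7,120,189)
"
```

```text
18.700000000000003
112.5 175.5 [ 468.96253891 -163.91942823   69.        ] [ 534.22077532 -153.41834741   69.        ] 66.09773155854404 [ 501.59165711 -158.66888782   69.        ] 9.141430900652974
113 323 331 [18 26 41] 117 321 334 [ 27  77 146] 121 322 333 [ 30  76 146] 125 322 333 [ 28  77 146] 129 322 333 [ 27  75 145] 133 322 333 [ 29  79 148] 137 322 333 [ 29  78 148] 141 322 333 [ 28  76 146] 145 322 333 [ 29  77 146] 149 322 333 [ 28  75 145] 153 322 333 [ 27  74 143] 157 321 334 [ 27  74 144] 161 321 334 [ 29  77 146] 165 321 333 [ 27  75 143] 169 322 332 [ 28  76 145] 173 322 332 [ 28  75 146] 
row [ 1.73  0.88 16.97] [0.01 0.01 0.1 ]
```

>>> play_rows:
  motion:
    - [[1.65,0.9,17,0,0,0.1],[1.65,0.9,17,0,0,0.1],[1.65,0.9,17,0,0,0.1],[1.65,0.9,17,0,0,0.1],[1.65,0.9,17,0,0,0.1]]

```text
time: 3.2
tool_pos: [498.5, -157.5, 115.2]
tcp_rot: [179.7, -0.4, -171.0]
ft_force: [-0.4, 0.1, 0.7]
finger_gap: 85.3
grip_force: 0.0
```

```bash
python3 -c "
from h import *
rel(502,-158.8,41,189.1)
"
```

```text
row [-0.38 -0.22  7.42] [ 0.25 -0.39 -0.13]
```

>>> play_rows:
  motion:
    - [[0,0,3,0,0,0],[0,0,3,0,0,0],[0,0,3,0,0,0]]

```text
time: 3.5
tool_pos: [502.3, -159.9, 91.2]
tcp_rot: [-180.0, 0.0, -171.1]
ft_force: [-0.1, 0.5, 0.5]
finger_gap: 85.2
grip_force: 0.0
```

```bash
python3 -c "
from h import *
rel(502,-158.8,41,189.1)
"
```

```text
row [0.02 0.12 5.02] [-0.03  0.04 -0.19]
```

>>> play_rows:
  motion:
    - [[0,0.08,2.5,0,0,-0.1],[0,0.08,5,0,0,-0.1],[0,0.08,5,0,0,-0.1],[0,0.08,5,0,0,-0.1]]

```text
time: 3.9
tool_pos: [502.4, -159.7, 41.4]
tcp_rot: [-180.0, 0.1, -171.0]
ft_force: [0.4, 0.0, 0.5]
finger_gap: 85.4
grip_force: 0.0
```

```bash
python3 -c "
from h import *
st()
rel(502,-158.8,41,189.1)
"
```

```text
time 3.9
tool_pos [ 502.35 -159.68   41.4 ]
tcp_rot [-1.7996e+02  6.0000e-02 -1.7103e+02]
ft_force [0.36 0.03 0.48]
wrist_torque [0.01 0.01 0.01]
finger_gap 85.4
grip_force 0.0
joint_pos [ -23.21    6.55  107.12   -0.     66.26 -122.18]
row [0.02 0.09 0.04] [-0.04  0.06 -0.13]
```

>>> play_rows:
  motion:
    - [[0,0,0,0,0,0],[0,0,0,0,0,0],[0,0,0,0,0,0],[0,0,0,0,0,0],[0,0,0,0,0,0]]
  jaw: 0
  squeeze: 80

```text
time: 4.4
tool_pos: [501.6, -159.4, 39.9]
tcp_rot: [180.0, 0.0, -171.0]
ft_force: [-0.6, 3.3, 6.4]
finger_gap: 12.7
grip_force: 71.4
```

>>> play_rows:
  motion:
    - [[0,0,0,0,0,0],[0,0,0,0,0,0],[0,0,0,0,0,0],[0,0,0,0,0,0],[0,0,0,0,0,0]]

```text
time: 4.9
tool_pos: [501.6, -159.4, 39.9]
tcp_rot: [180.0, 0.0, -171.0]
ft_force: [-2.2, 2.8, 6.3]
finger_gap: 12.8
grip_force: 78.0
```

>>> play_rows:
  motion:
    - [[0,0,-1,0,0,0],[0,0,-4,0,0,0],[0,0,-9,0,0,0],[0,0,-14,0,0,0],[0,0,-14,0,0,0]]

```text
time: 5.4
tool_pos: [505.7, -161.4, 188.6]
tcp_rot: [-179.6, 0.6, -171.0]
ft_force: [1.5, -0.5, -1.7]
finger_gap: 13.0
grip_force: 78.5
```

>>> play_rows:
  motion:
    - [[0,0,0,0,0,0],[0,0,0,0,0,0],[0,0,0,0,0,0]]

```text
time: 5.7
tool_pos: [500.0, -158.8, 177.0]
tcp_rot: [179.9, -0.2, -171.0]
ft_force: [-0.8, 0.5, -2.7]
finger_gap: 13.2
grip_force: 78.4
```

```bash
python3 -c "
from h import *
st(); s=wsnap('w3'); print(s['mtx'])
rel(566.5,145.6,180,197)
"
```

```text
time 5.7
tool_pos [ 499.98 -158.85  177.03]
tcp_rot [ 179.87   -0.22 -171.04]
ft_force [-0.83  0.48 -2.68]
wrist_torque [ 0.08 -0.04  0.03]
finger_gap 13.16
grip_force 78.42
joint_pos [ -23.22   -2.15  100.91   -0.     81.5  -122.18]
[[349.97935126   0.         319.26618563]
 [  0.         349.97935126 196.17262434]
 [  0.           0.           1.        ]]
row [-11.3   29.04  -0.26] [ 0.14 -0.2  -8.04]
```

View pics/w3.png

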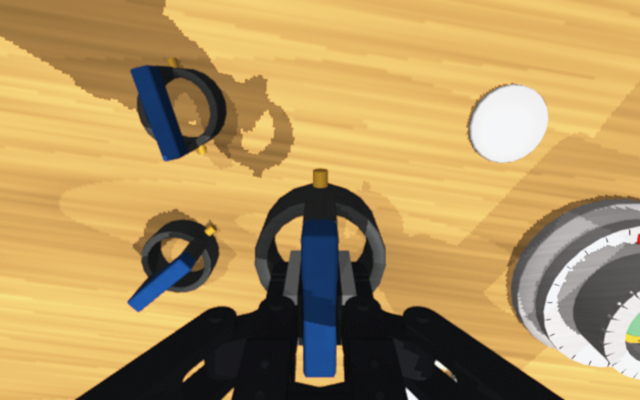

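The bar is held between the pads, spanning about x 302–337 and rows 218–377. The brass lug tip is at (320,170).

```bash
python3 -c "
from h import *
s=pickle.load(open('pics/w3.pkl','rb')); T=np.linalg.inv(s['T_tool_cam'])
def pr(p): q=T[:3,:3]@p+T[:3,3]; q=s['mtx']@q; return (q[:2]/q[2]).round(1)
for dx in (-2,0,2): print(dx,pr(np.array([33+dx,0,-29.1])),pr(np.array([-33+dx,0,-29.1])),pr(np.array([33+dx,0,-11.1])),'lug top tip',pr(np.array([41+dx,0,29.9])),pr(np.array([41+dx,0,33.9])))
P=s['pixels']
print([ (y,P[y,319].tolist()) for y in list(range(214,232))+list(range(370,382))])
print([ (y,P[y,320].tolist()) for y in range(164,190,2)])
h=cv2.cvtColor(P,cv2.COLOR_RGB2HSV);m=cv2.inRange(h,(105,120,40),(130,255,255))
for y in (240,260,300,330,370): x=np.nonzero(m[y,280:360])[0]+280; print(y,x.min(),x.max())
m=cv2.inRange(h,(10,150,60),(30,255,220))
for y in (172,176,180,184): x=np.nonzero(m[y,300:340])[0]+300; print(y,x.min(),x.max())
"
```

```text
-2 [319.5 236.5] [319.3 380.5] [319.5 217.1] lug top tip [319.4 171.6] [319.4 169.6]
0 [319.5 231.4] [319.3 376.8] [319.5 212.5] lug top tip [319.4 167.8] [319.4 165.8]
2 [319.5 226.2] [319.3 373. ] [319.5 207.9] lug top tip [319.4 163.9] [319.4 162. ]
[(214, [29, 30, 30]), (215, [31, 32, 31]), (216, [29, 31, 31]), (217, [29, 29, 30]), (218, [30, 30, 32]), (219, [23, 31, 43]), (220, [15, 31, 57]), (221, [14, 32, 61]), (222, [13, 33, 60]), (223, [14, 32, 61]), (224, [13, 33, 62]), (225, [11, 31, 61]), (226, [14, 32, 62]), (227, [13, 33, 63]), (228, [15, 35, 65]), (229, [14, 33, 64]), (230, [13, 33, 63]), (231, [11, 32, 63]), (370, [28, 75, 144]), (371, [30, 76, 144]), (372, [30, 76, 143]), (373, [29, 75, 143]), (374, [30, 77, 144]), (375, [26, 74, 143]), (376, [70, 85, 138]), (377, [169, 137, 123]), (378, [235, 187, 111]), (379, [239, 197, 111]), (380, [238, 196, 111]), (381, [239, 198, 112])]
[(164, [243, 206, 118]), (166, [245, 208, 118]), (168, [180, 135, 65]), (170, [104, 75, 24]), (172, [152, 113, 34]), (174, [176, 132, 41]), (176, [175, 130, 41]), (178, [175, 131, 41]), (180, [176, 131, 41]), (182, [175, 131, 40]), (184, [175, 131, 40]), (186, [173, 129, 40]), (188, [78, 61, 32])]
240 302 337
260 301 337
300 303 336
330 303 336
370 304 334
172 313 328
176 313 327
180 313 328
184 312 327
```

```bash
python3 -c "
from h import *
rel(566.8,145.5,180,197.05)
"
```

```text
row [-11.32  29.03  -0.26] [ 0.14 -0.2  -8.09]
```

>>> play_rows:
  motion:
    - [[-11.3,29,-0.3,0,0,-8],[-11.3,29,-0.3,0,0,-8],[-11.3,29,-0.3,0,0,-8],[-11.3,29,-0.3,0,0,-8],[-11.3,29,-0.3,0,0,-8]]

```text
time: 6.25
tool_pos: [554.2, 86.7, 180.6]
tcp_rot: [180.0, -0.1, -163.1]
ft_force: [1.6, -1.7, -3.3]
finger_gap: 13.0
grip_force: 78.8
```

```bash
python3 -c "
from h import *
rel(566.8,145.5,180,197.05)
"
```

```text
row [-2.92  5.26  0.05] [ 0.02 -0.12 -0.11]
```

>>> play_rows:
  motion:
    - [[-2.8,4.9,0,0,0,-0.1],[-2.8,4.9,0,0,0,-0.1],[-2.8,4.9,0,0,0,-0.1],[-2.8,4.9,0,0,0,-0.1],[-2.8,4.9,0,0,0,-0.1]]

```text
time: 6.75
tool_pos: [567.0, 138.3, 181.4]
tcp_rot: [-180.0, -0.1, -163.0]
ft_force: [0.2, 0.0, -3.7]
finger_gap: 12.6
grip_force: 79.0
```

```bash
python3 -c "
from h import *
st();rel(566.8,145.5,160,197.05)
"
```

```text
time 6.75
tool_pos [567.02 138.29 181.41]
tcp_rot [-1.7999e+02 -7.0000e-02 -1.6303e+02]
ft_force [ 0.16  0.   -3.71]
wrist_torque [-0.07  0.03 -0.01]
finger_gap 12.59
grip_force 79.0
joint_pos [ 8.690e+00  6.620e+00  9.144e+01 -2.000e-02  8.201e+01 -9.828e+01]
row [-0.19  0.7   2.14] [-0.01 -0.07 -0.08]
```

>>> play_rows:
  motion:
    - [[-0.2,0.7,2,0,0,0],[-0.2,0.7,2,0,0,0],[-0.2,0.7,2,0,0,0],[-0.2,0.7,2,0,0,0],[-0.2,0.7,2,0,0,0]]

```text
time: 7.25
tool_pos: [567.8, 146.7, 163.0]
tcp_rot: [-180.0, 0.1, -163.0]
ft_force: [-0.3, -0.1, -2.5]
finger_gap: 12.7
grip_force: 78.8
```

```bash
python3 -c "
from h import *
st();rel(566.8,145.5,135,197.05); s=wsnap('w4')
snap('scene','sc4'); snap('side','si4')
a=pickle.load(open('pics/sc4.pkl','rb'))['pixels'][120:250,320:460]; b=pickle.load(open('pics/si4.pkl','rb'))['pixels'][90:220,220:360]
im=np.hstack([cv2.resize(a,(400,371)),cv2.resize(b,(400,371))]); cv2.imwrite('pics/ab4.png',im[:,:,::-1])
"
```

```text
time 7.25
tool_pos [567.77 146.65 163.05]
tcp_rot [-1.7998e+02  8.0000e-02 -1.6297e+02]
ft_force [-0.32 -0.08 -2.47]
wrist_torque [-0.01 -0.08 -0.02]
finger_gap 12.72
grip_force 78.84
joint_pos [ 9.480e+00  7.650e+00  9.227e+01 -1.000e-02  8.000e+01 -9.755e+01]
row [ 0.13 -0.08  2.8 ] [-0.02  0.08 -0.02]
```

View pics/w4.png

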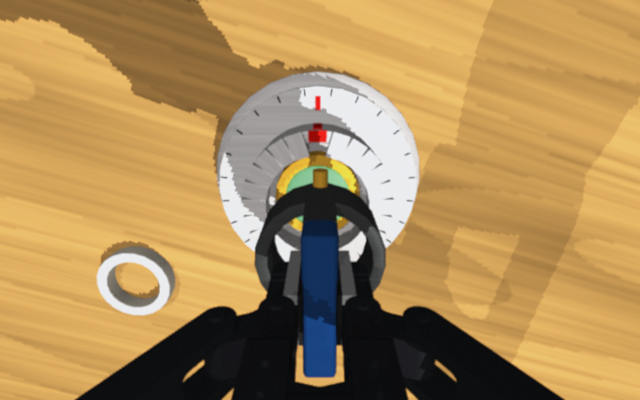

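The near red patch is at (317,135) and the lug at (320,178), which looks aligned. I'll check the numbers.

```bash
python3 -c "
from h import *
s=pickle.load(open('pics/w4.pkl','rb'))
for a,c,m in blobs(s['pixels'],'red',amin=20):
    ys,xs=np.nonzero(m); print(a,c,ys.min(),ys.max(),xs.min(),xs.max(),plane(s,*c,82))
for row in range(126,146): x=np.nonzero(cv2.inRange(cv2.cvtColor(s['pixels'],cv2.COLOR_RGB2HSV),(0,150,90),(7,255,255))[row])[0]; print(row,x.min() if len(x) else '',x.max() if len(x) else '',s['pixels'][row,318],end='; ')
h=cv2.cvtColor(s['pixels'],cv2.COLOR_RGB2HSV); g=cv2.inRange(h,(40,40,60),(90,255,255)); y,x=np.nonzero(g[150:230,270:370]); print('green x',x.min()+270,x.max()+270,y.min()+150)
"
```

```text
52 [317.5 103. ] 97 109 316 319 [502.18770593 125.46860392  82.        ]
247 [317.10526316 133.8582996 ] 124 141 309 325 [520.40420677 130.77426422  82.        ]
126 314 321 [94  4  1]; 127 313 321 [119  11   9]; 128 313 321 [138  28  26]; 129 313 321 [134  53  51]; 130 313 325 [153  60  58]; 131 309 325 [187  32  30]; 132 309 325 [199  20  14]; 133 309 325 [213  25  19]; 134 309 325 [217  26  20]; 135 309 325 [188  20  14]; 136 309 325 [157  12   6]; 137 309 325 [153  10   7]; 138 309 325 [156  12   8]; 139 309 325 [158  11   6]; 140 309 325 [158  18  14]; 141 309 324 [155  45  43]; 142   [144  89  87]; 143   [129 118 117]; 144   [123 120 120]; 145   [119 116 116]; green x 287 347 166
```

>>> play_rows:
  motion:
    - [[0.12,-0.1,1.5,0,0,0],[0.12,-0.1,3.1,0,0,0],[0.12,-0.1,3.4,0,0,0],[0.12,-0.1,3.4,0,0,0],[0.12,-0.1,3.4,0,0,0]]

```text
time: 7.9
tool_pos: [566.3, 145.8, 127.8]
tcp_rot: [180.0, -0.0, -162.9]
ft_force: [-0.4, -0.2, -2.7]
finger_gap: 12.7
grip_force: 79.0
```

```bash
python3 -c "
from h import *
st();rel(566.8,145.3,118,197.05)
"
```

```text
time 7.9
tool_pos [566.31 145.81 127.8 ]
tcp_rot [ 1.8000e+02 -2.0000e-02 -1.6294e+02]
ft_force [-0.41 -0.22 -2.68]
wrist_torque [ 0.01  0.02 -0.04]
finger_gap 12.71
grip_force 78.99
joint_pos [  9.42   9.23  94.35   0.    76.44 -97.64]
row [-0.03 -0.06  0.98] [ 0.   -0.02  0.01]
```

>>> play_rows:
  motion:
    - [[-0.05,-0.06,0.3,0,0,0],[-0.05,-0.06,0.5,0,0,0],[-0.05,-0.06,0.7,0,0,0],[-0.05,-0.06,0.8,0,0,0],[-0.05,-0.06,0.8,0,0,0]]

```text
time: 8.4
tool_pos: [566.9, 145.4, 119.8]
tcp_rot: [180.0, -0.0, -162.9]
ft_force: [-0.1, -0.8, -3.1]
finger_gap: 12.9
grip_force: 79.0
```

>>> play_rows:
  motion:
    - [[0,0,0.1,0,0,0],[0,0,0.3,0,0,0],[0,0,0.3,0,0,0]]

```text
time: 8.7
tool_pos: [566.8, 145.3, 116.7]
tcp_rot: [180.0, -0.0, -162.9]
ft_force: [0.2, -0.3, -3.0]
finger_gap: 12.7
grip_force: 79.0
```

```bash
python3 -c "
from h import *
st();rel(566.8,145.3,118,197.05)
"
```

```text
time 8.7
tool_pos [566.84 145.34 116.67]
tcp_rot [ 1.8000e+02 -2.0000e-02 -1.6294e+02]
ft_force [ 0.24 -0.31 -3.03]
wrist_torque [-0.01 -0.    0.03]
finger_gap 12.73
grip_force 78.99
joint_pos [  9.36   9.91  94.82   0.    75.3  -97.7 ]
row [ 0.01 -0.   -0.13] [ 0.   -0.02  0.01]
```

Bar centre at 136.8 with no contact, so the lugs are entering the notches.

>>> play_rows:
  motion:
    - [[0,0,0.2,0,0,0],[0,0,0.4,0,0,0],[0,0,0.6,0,0,0],[0,0,0.7,0,0,0],[0,0,0.7,0,0,0]]

```text
time: 9.2
tool_pos: [566.9, 145.4, 109.7]
tcp_rot: [180.0, -0.0, -162.9]
ft_force: [-0.3, 0.6, -1.4]
finger_gap: 12.6
grip_force: 79.0
```

>>> play_rows:
  motion:
    - [[0,0,0.1,0,0,0],[0,0,0.2,0,0,0],[0,0,0.3,0,0,0],[0,0,0.3,0,0,0]]

```text
time: 9.6
tool_pos: [567.0, 145.4, 106.8]
tcp_rot: [180.0, -0.0, -162.9]
ft_force: [-0.2, 0.7, -2.7]
finger_gap: 12.8
grip_force: 79.0
```

>>> play_rows:
  motion:
    - [[0,0,0.1,0,0,0],[0,0,0.2,0,0,0],[0,0,0.25,0,0,0],[0,0,0.25,0,0,0]]

```text
time: 10.0
tool_pos: [566.9, 145.4, 104.3]
tcp_rot: [180.0, -0.0, -162.9]
ft_force: [0.1, -0.1, -2.8]
finger_gap: 12.8
grip_force: 79.0
```

>>> play_rows:
  motion:
    - [[0,0,0.05,0,0,0],[0,0,0.1,0,0,0],[0,0,0.1,0,0,0]]

```text
time: 10.3
tool_pos: [567.0, 145.4, 103.4]
tcp_rot: [-180.0, -0.0, -162.9]
ft_force: [0.7, -0.3, -3.7]
finger_gap: 12.5
grip_force: 79.0
```

>>> play_rows:
  motion:
    - [[0,0,0.05,0,0,0],[0,0,0.1,0,0,0],[0,0,0.1,0,0,0]]

```text
time: 10.6
tool_pos: [567.0, 145.4, 102.4]
tcp_rot: [180.0, -0.0, -162.9]
ft_force: [0.1, 0.1, -2.6]
finger_gap: 12.6
grip_force: 79.0
```

>>> play_rows:
  motion:
    - [[0,0,0.05,0,0,0],[0,0,0.05,0,0,0]]

```text
time: 10.8
tool_pos: [567.0, 145.3, 101.9]
tcp_rot: [-180.0, -0.0, -162.9]
ft_force: [0.3, -0.4, -3.0]
finger_gap: 12.6
grip_force: 79.0
```

>>> play_rows:
  motion:
    - [[0,0,0.05,0,0,0],[0,0,0.05,0,0,0]]

```text
time: 11.0
tool_pos: [567.0, 145.4, 101.5]
tcp_rot: [-180.0, -0.0, -162.9]
ft_force: [0.5, 0.9, -2.5]
finger_gap: 12.7
grip_force: 79.0
```

>>> play_rows:
  motion:
    - [[0,0,0.05,0,0,0],[0,0,0.05,0,0,0]]

```text
time: 11.2
tool_pos: [567.0, 145.3, 100.9]
tcp_rot: [-180.0, -0.0, -162.9]
ft_force: [-0.2, -0.3, -1.9]
finger_gap: 12.8
grip_force: 79.0
```

>>> play_rows:
  motion:
    - [[0,0,0.04,0,0,0],[0,0,0.04,0,0,0],[0,0,0.04,0,0,0]]

```text
time: 11.5
tool_pos: [567.0, 145.3, 100.6]
tcp_rot: [-180.0, 0.0, -162.9]
ft_force: [-0.2, -0.6, -3.5]
finger_gap: 12.7
grip_force: 79.1
```

>>> play_rows:
  motion:
    - [[0,0,0.04,0,0,0],[0,0,0.04,0,0,0],[0,0,0.04,0,0,0]]

```text
time: 11.8
tool_pos: [567.1, 145.4, 100.5]
tcp_rot: [180.0, 0.0, -162.9]
ft_force: [-1.4, 0.8, 0.3]
finger_gap: 12.5
grip_force: 79.6
```

Light contact on the cell: the bar is at about 120.6 and the force rose by 3 N. Now I twist clockwise, which is +z in the tool frame.

>>> play_rows:
  motion:
    - [[0,0,0,0,0,2],[0,0,0,0,0,4],[0,0,0,0,0,7],[0,0,0,0,0,10],[0,0,0,0,0,10]]

```text
time: 12.3
tool_pos: [567.4, 145.5, 100.5]
tcp_rot: [180.0, 0.0, -173.0]
ft_force: [-0.0, 0.6, -0.5]
finger_gap: 12.6
grip_force: 79.4
```

```bash
python3 -c "
from h import *
st()"
```

```text
time 12.3
tool_pos [567.36 145.48 100.47]
tcp_rot [ 1.7999e+02  5.0000e-02 -1.7298e+02]
ft_force [-0.04  0.57 -0.47]
wrist_torque [0.01 0.   0.02]
finger_gap 12.63
grip_force 79.37
joint_pos [  9.36  10.88  95.52   0.    73.56 -87.65]
```

>>> play_rows:
  motion:
    - [[0,0,0,0,0,4],[0,0,0,0,0,8],[0,0,0,0,0,12],[0,0,0,0,0,15],[0,0,0,0,0,15]]

```text
time: 12.8
tool_pos: [567.3, 145.5, 100.5]
tcp_rot: [180.0, 0.0, 172.1]
ft_force: [0.6, 1.3, 0.0]
finger_gap: 12.9
grip_force: 79.4
```

```bash
python3 -c "
from h import *
st()"
```

```text
time 12.8
tool_pos [567.3  145.51 100.48]
tcp_rot [1.7998e+02 4.0000e-02 1.7210e+02]
ft_force [0.59 1.29 0.03]
wrist_torque [ 0.13 -0.04  0.04]
finger_gap 12.89
grip_force 79.41
joint_pos [ 9.360e+00  1.088e+01  9.552e+01  1.000e-02  7.356e+01 -7.274e+01]
```

>>> play_rows:
  motion:
    - [[0,0,0,0,0,3],[0,0,0,0,0,6],[0,0,0,0,0,9],[0,0,0,0,0,10],[0,0,0,0,0,10]]

```text
time: 13.3
tool_pos: [567.3, 145.5, 100.5]
tcp_rot: [180.0, 0.0, 162.2]
ft_force: [1.4, 0.9, 1.2]
finger_gap: 13.0
grip_force: 79.5
```

```bash
python3 -c "
from h import *
st()"
```

```text
time 13.3
tool_pos [567.28 145.54 100.48]
tcp_rot [1.7997e+02 3.0000e-02 1.6218e+02]
ft_force [1.42 0.88 1.15]
wrist_torque [ 0.18 -0.09 -0.01]
finger_gap 13.03
grip_force 79.52
joint_pos [ 9.370e+00  1.088e+01  9.552e+01  1.000e-02  7.357e+01 -6.281e+01]
```

35° turned and no bite yet. Smaller steps from here.

>>> play_rows:
  motion:
    - [[0,0,0,0,0,2],[0,0,0,0,0,4],[0,0,0,0,0,6],[0,0,0,0,0,6],[0,0,0,0,0,6]]

```text
time: 13.8
tool_pos: [567.3, 145.6, 100.5]
tcp_rot: [180.0, 0.0, 156.2]
ft_force: [1.0, 2.3, 0.8]
finger_gap: 12.8
grip_force: 79.6
```

```bash
python3 -c "
from h import *
st()"
```

```text
time 13.8
tool_pos [567.26 145.57 100.48]
tcp_rot [1.7997e+02 2.0000e-02 1.5619e+02]
ft_force [1.03 2.29 0.79]
wrist_torque [ 0.4  -0.11  0.02]
finger_gap 12.85
grip_force 79.6
joint_pos [ 9.370e+00  1.088e+01  9.552e+01  2.000e-02  7.357e+01 -5.683e+01]
```

>>> play_rows:
  motion:
    - [[0,0.04,0,0,0,2],[0,0.04,0,0,0,4],[0,0.04,0,0,0,4],[0,0.04,0,0,0,4]]

```text
time: 14.2
tool_pos: [567.4, 145.9, 100.5]
tcp_rot: [180.0, 0.0, 152.2]
ft_force: [0.7, 1.7, 1.9]
finger_gap: 12.6
grip_force: 79.7
```

```bash
python3 -c "
from h import *
st()"
```

```text
time 14.2
tool_pos [567.35 145.88 100.46]
tcp_rot [1.7998e+02 2.0000e-02 1.5217e+02]
ft_force [0.73 1.65 1.86]
wrist_torque [ 0.29 -0.04 -0.01]
finger_gap 12.62
grip_force 79.71
joint_pos [ 9.400e+00  1.091e+01  9.548e+01  1.000e-02  7.358e+01 -5.277e+01]
```

>>> play_rows:
  motion:
    - [[0,0.04,0,0,0,2],[0,0.04,0,0,0,4],[0,0.04,0,0,0,5],[0,0.04,0,0,0,5]]

```text
time: 14.6
tool_pos: [567.5, 146.0, 100.4]
tcp_rot: [180.0, 0.0, 147.1]
ft_force: [0.8, 1.2, 3.1]
finger_gap: 13.2
grip_force: 79.8
```

```bash
python3 -c "
from h import *
st()"
```

```text
time 14.6
tool_pos [567.51 146.04 100.39]
tcp_rot [1.7999e+02 2.0000e-02 1.4711e+02]
ft_force [0.8  1.22 3.15]
wrist_torque [ 0.19 -0.04  0.07]
finger_gap 13.23
grip_force 79.81
joint_pos [ 9.420e+00  1.095e+01  9.544e+01 -1.000e-02  7.359e+01 -4.768e+01]
```

>>> play_rows:
  motion:
    - [[0,0,0,0,0,2],[0,0,0,0,0,4],[0,0,0,0,0,4]]

```text
time: 14.9
tool_pos: [567.6, 146.1, 100.4]
tcp_rot: [180.0, 0.0, 143.1]
ft_force: [0.5, 1.1, 3.3]
finger_gap: 12.7
grip_force: 79.8
```

```bash
python3 -c "
from h import *
st()"
```

```text
time 14.9
tool_pos [567.56 146.1  100.42]
tcp_rot [1.7998e+02 2.0000e-02 1.4310e+02]
ft_force [0.52 1.13 3.33]
wrist_torque [ 0.25 -0.07  0.06]
finger_gap 12.67
grip_force 79.84
joint_pos [  9.42  10.95  95.44  -0.    73.58 -43.67]
```

54° turned. Continuing in 3° steps.

>>> play_rows:
  motion:
    - [[0,0,0,0,0,1.5],[0,0,0,0,0,3],[0,0,0,0,0,3]]

```text
time: 15.2
tool_pos: [567.6, 146.2, 100.4]
tcp_rot: [180.0, 0.0, 140.0]
ft_force: [1.1, 3.1, 2.3]
finger_gap: 12.6
grip_force: 79.9
```

```bash
python3 -c "
from h import *
st()"
```

```text
time 15.2
tool_pos [567.58 146.21 100.39]
tcp_rot [1.7997e+02 1.0000e-02 1.4001e+02]
ft_force [1.09 3.09 2.34]
wrist_torque [ 0.33 -0.2   0.13]
finger_gap 12.58
grip_force 79.87
joint_pos [ 9.430e+00  1.096e+01  9.544e+01  1.000e-02  7.358e+01 -4.059e+01]
```

>>> play_rows:
  motion:
    - [[0.02,0.02,0,0,0,1.5],[0.02,0.02,0,0,0,2.5],[0.02,0.02,0,0,0,2.5]]

```text
time: 15.5
tool_pos: [567.6, 146.3, 100.3]
tcp_rot: [180.0, 0.0, 137.5]
ft_force: [3.7, 0.7, 1.8]
finger_gap: 13.0
grip_force: 79.7
```

```bash
python3 -c "
from h import *
st()"
```

```text
time 15.5
tool_pos [567.59 146.32 100.29]
tcp_rot [1.7998e+02 3.0000e-02 1.3752e+02]
ft_force [3.66 0.73 1.76]
wrist_torque [ 0.21 -0.52  0.26]
finger_gap 12.95
grip_force 79.74
joint_pos [ 9.450e+00  1.097e+01  9.543e+01 -1.000e-02  7.357e+01 -3.806e+01]
```

The ramps are biting at about 59°, with the moment at 0.26 and rising. Small steps now, following it down.

>>> play_rows:
  motion:
    - [[-0.02,0.02,0.01,0,0,1],[-0.02,0.02,0.01,0,0,2],[-0.02,0.02,0.01,0,0,2]]

```text
time: 15.8
tool_pos: [567.7, 146.4, 100.2]
tcp_rot: [180.0, 0.0, 135.5]
ft_force: [3.1, 2.2, 2.9]
finger_gap: 12.7
grip_force: 79.9
```

```bash
python3 -c "
from h import *
st()"
```

```text
time 15.8
tool_pos [567.72 146.42 100.18]
tcp_rot [1.7999e+02 1.0000e-02 1.3551e+02]
ft_force [3.11 2.23 2.86]
wrist_torque [ 0.23 -0.32  0.27]
finger_gap 12.73
grip_force 79.87
joint_pos [  9.45  11.02  95.39  -0.    73.58 -36.06]
```

>>> play_rows:
  motion:
    - [[-0.01,0.03,0.01,0,0,1],[-0.01,0.03,0.01,0,0,2],[-0.01,0.03,0.01,0,0,2]]

```text
time: 16.1
tool_pos: [567.8, 146.5, 100.0]
tcp_rot: [-180.0, -0.0, 133.5]
ft_force: [2.1, 0.3, 4.0]
finger_gap: 12.8
grip_force: 80.2
```

```bash
python3 -c "
from h import *
st()"
```

```text
time 16.1
tool_pos [567.81 146.52 100.03]
tcp_rot [-179.99   -0.    133.51]
ft_force [2.14 0.31 4.01]
wrist_torque [0.03 0.02 0.44]
finger_gap 12.82
grip_force 80.16
joint_pos [  9.46  11.06  95.36  -0.    73.59 -34.05]
```

>>> play_rows:
  motion:
    - [[0,0,0.01,0,0,1],[0,0,0.01,0,0,1.5],[0,0,0.01,0,0,1.5]]

```text
time: 16.4
tool_pos: [567.9, 146.6, 100.0]
tcp_rot: [-180.0, -0.0, 132.0]
ft_force: [1.1, 1.6, 5.5]
finger_gap: 12.7
grip_force: 80.4
```

```bash
python3 -c "
from h import *
st()"
```

```text
time 16.4
tool_pos [567.86 146.55 100.01]
tcp_rot [-180.     -0.    132.04]
ft_force [1.1  1.63 5.51]
wrist_torque [0.13 0.03 0.69]
finger_gap 12.72
grip_force 80.4
joint_pos [  9.46  11.07  95.36   0.    73.58 -32.57]
```

>>> play_rows:
  motion:
    - [[0,0,0,0,0,0.5],[0,0,0,0,0,0.5]]

```text
time: 16.6
tool_pos: [567.9, 146.6, 100.0]
tcp_rot: [-180.0, -0.0, 131.6]
ft_force: [0.6, 2.3, 5.2]
finger_gap: 12.6
grip_force: 80.6
```

```bash
python3 -c "
from h import *
st()"
```

```text
time 16.6
tool_pos [567.87 146.56  99.98]
tcp_rot [-180.     -0.    131.55]
ft_force [0.56 2.28 5.2 ]
wrist_torque [0.12 0.08 0.76]
finger_gap 12.56
grip_force 80.55
joint_pos [  9.46  11.07  95.36  -0.    73.58 -32.09]
```

Moment is 0.76 N m, so it's tight. Releasing.

>>> play_rows:
  motion:
    - [[0,0,0,0,0,0],[0,0,0,0,0,0],[0,0,0,0,0,0],[0,0,0,0,0,0]]
  jaw: 0.5

```text
time: 17.0
tool_pos: [567.5, 146.3, 99.4]
tcp_rot: [-179.9, -0.0, 131.5]
ft_force: [-0.9, -0.2, 0.5]
finger_gap: 42.8
grip_force: 0.0
```

>>> play_rows:
  motion:
    - [[0,0,-1,0,0,0],[0,0,-4,0,0,0],[0,0,-9,0,0,0],[0,0,-13,0,0,0],[0,0,-13,0,0,0]]

```text
time: 17.5
tool_pos: [571.6, 147.2, 239.1]
tcp_rot: [179.4, 0.4, 131.6]
ft_force: [1.2, 0.3, -0.1]
finger_gap: 42.6
grip_force: 0.0
```

>>> play_rows:
  motion:
    - [[0,0,0,0,0,0],[0,0,0,0,0,0],[0,0,0,0,0,0],[0,0,0,0,0,0]]

```text
time: 17.9
tool_pos: [567.1, 146.4, 228.3]
tcp_rot: [-179.9, -0.1, 131.6]
ft_force: [0.1, -0.5, 0.5]
finger_gap: 42.8
grip_force: 0.0
```

```bash
python3 -c "
from h import *
st(); s=wsnap('w5')
for a,c,m in blobs(s['pixels'],'blue',amin=300):
    ys,xs=np.nonzero(m); q=np.array([plane(s,x,y,129)[:2] for x,y in zip(xs,ys)]); w,v=np.linalg.eigh(np.cov(q.T))
    print(a,c,q.mean(0).round(1),np.degrees(np.arctan2(v[1,1],v[0,1])).round(1))
"
```

```text
time 17.9
tool_pos [567.08 146.38 228.26]
tcp_rot [-1.7986e+02 -8.0000e-02  1.3156e+02]
ft_force [ 0.06 -0.5   0.46]
wrist_torque [ 0.02 -0.02 -0.01]
finger_gap 42.79
grip_force 0.0
joint_pos [  9.46   5.5   87.71  -0.    86.96 -32.1 ]
1529 [320.72727273 196.68279922] [566.7 147. ] 132.7
839 [604.55661502 214.85578069] [733.2 275.8] 125.3
738 [ 16.63414634 384.16666667] [ 481.1 -166.7] -138.1
```

View pics/w5.png

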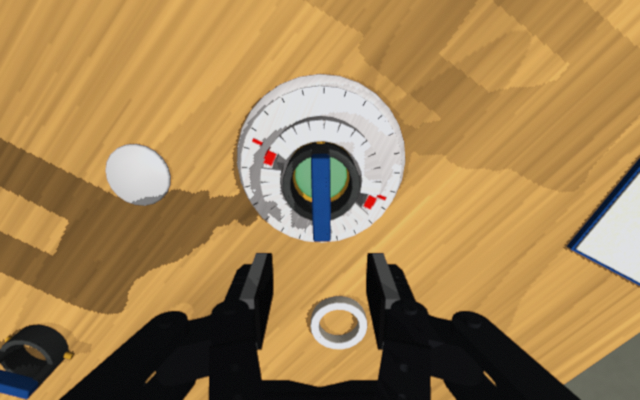

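The cap sits clamped in the collar, with its bar at x≈320, rows 155–240. It is about 65° from the red patches at (270,157) and (370,202). The gripper is clear and nothing else was moved.

```bash
python3 -c "
from h import *
print(job.hand_in())"
```

```text
the job is handed in; nothing more can be done
None
```

The cap is clamped on the doublet, turned about 65° clockwise from the notches, tightened to about 0.76 N m and released; the job was handed in at about 18 s, and the hand-in returned no verdict.

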